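# Load a circuit module into the spring-clip test bracket

## Task

Take the circuit module with the two side ears out of the board rack by its pull block and slide its ears down the two spring-clip slots of the test bracket until its bottom edge sits flat on the depth stop bar, then let go. The bar's height was set by hand for an earlier job and is not known exactly, so push through the clips slowly, feel for the bar and stop as soon as it is met: the module must never be forced. Leave the other boards in the rack and the small things on the bench where they are.

Things in the scene. Friction and masses are not known exactly. Their poses are not given: they have to be found in the camera images.
- module: Circuit module, 0.2 to 0.3 kg: upright aluminium plate 5 mm thick (x), 124 wide (y), 95 high (z), green boards and parts on both faces (to 22 mm out at -x, 15 at +x, within 50 mm of the middle), two side ears, a pull block on top. Stands upright in any of the rack's three grooves; the only board with ears. Origin: middle of the bottom edge.
- pull (a point): Centre of the module's black pull block: 10 mm thick (x), 34 wide (y), 30 high (95 to 125 mm above the module's bottom edge, this point at 110). Grip it from above across its thickness; the plate's top edge lies 15 mm below this point.
- ear_left (a point): Lower end of the ear on the module's +y side, 70 mm from the middle and 47.5 mm above the bottom edge. The ear is 5 mm thick, reaches out to y = 78 mm and from 47.5 (rounded end) to 80 mm above the bottom edge.
- ear_right (a point): The same point of the ear on the module's -y side.
- bracket: Test bracket fixed on the bench: dark base 100 x 200 x 10 mm, at each end (y) an aluminium rail 114 mm high with an upright slot, open at the top and towards the other rail. Slot bottoms at y = -80 and +80 mm (flared above z = 104), so the ears have 2 mm play each way. Origin: middle of the underside; the module's x goes along its x, either way round; y from rail to rail; z up.
- slots_mid (a point): Point midway between the two slots, 100 mm above the bench; the module goes in centred on it. Each slot (y 68 to 79 mm) is lined front and back with sprung steel clips only 2 mm apart at z 44 to 104 mm, their lips flaring to 12 mm apart at z = 115. Each clip gives 1.5 mm when the ear is between.
- lips (a point): Point 107 mm above the bench midway between the slots: height where the ears' lower ends begin to spread the clip lips (module's bottom edge about 58 to 60 mm up). Pushing through takes 8 to 18 N down until the bottom edge is about 54 mm up; from there sliding takes 4 to 10 N. The clips hold the module where it is left; its own weight does not carry it in.
- depth_stop: Depth stop in the bracket: two posts with black thumb-screws carry the stop bar, level steel, 26 x 100 x 6 mm, between the rails. It is clamped with its top anywhere from 16 to 46 mm above the bench; its height is NOT reported (origin: same as the bracket's). It is rigid: at the bar the force rises steeply above the clips' drag. More than 30 N on the bar is forcing.
- rack: Black slotted board rack fixed on the bench: base 130 x 156 x 8 mm, end walls 48 mm high with three pairs of grooves at x = -40, 0, +40 mm, 36 mm deep and 8 mm wide, that hold the boards' side edges. Boards stand on the base, 8 mm up. Origin: middle of the underside; x across the boards, y along them.
- plain_board_a: Plain green board 4 x 124 x 70 mm high, without ears or pull, in another groove of the rack; to be left. Origin: middle of its bottom edge.
- plain_board_b: Plain green board 4 x 124 x 62 mm high, likewise in the rack; to be left. Origin: middle of its bottom edge.
- battery: Blue battery pack 40 x 72 x 22 mm lying on the bench; to be left. Origin: middle of its underside.
- tweezers: Steel tweezers 120 x 9 x 4 mm lying on the bench; to be left. Origin: middle of their underside.
Mind the look-alikes: they are no part of the job. Leave any red look-alike of the module alone. Leave any purple look-alike of the rack alone.

How it is judged:
By the outcome, as a careful person would: the job done as asked, in the order asked, and still so for the second after the job is handed in, with the robot touching nothing.
It also fails if it takes over 64 s, if anything falls off the work surface, if the arm or the gripper's body presses on something with over 40 N, if the wrist force passes 120 N, or if a joint passes its speed limit or range.

## Robot

A 6-joint arm with a two-finger parallel gripper is mounted at the origin on the work surface. World frame = base frame: x ahead of the robot, y to its left, z up, the work surface at z = 0. Lengths are in mm, angles in rad, forces in N, time in s.
With the tool pointing down it reaches from about 325 to 850 mm from the base axis. Payload 4.4 kg.
Tool frame: the origin (TCP) lies between the finger pads; the fingertips stand 17 mm ahead of it and the grasp point (between the pads) lies 2 mm behind it; z points along the fingers, y is the line along which they close (so a half turn about z gives the same grasp; the last joint's range is limited). The gripper opens to 94 mm and grips with 3 to 60 N. Pads are 16 mm wide; open, the fingers measure 119 mm over their backs; the gripper's body (75 mm by 177 mm) begins 78 mm behind the grasp point.
Start: joints at [1.006, 0.207, 1.542, -0, 1.393, -0.15], TCP at [231.738, 526.236, 222.447] pointing down, gripper open.
Joint ranges: [-2.73, 2.73], [-0.86, 2.22], [0.23, 2.46], [-1.11, 4.25], [0.08, 2.63], [-2.82, 2.82]. Speed limits (rad/s): [2.79, 2.79, 3.14, 3.14, 3.14, 3.14].

## Interface

Orientations are given as [roll, pitch, yaw] about the fixed x, y, z axes, in that order (R = Rz(yaw) Ry(pitch) Rx(roll)).
In Python, from workcell import manip gives the robot as it stands.
- The arm moves only by the tool jog_arm, never from a script. Its argument "motion" is one flat list of numbers, 7 for each row, row after row: the shift along the tool's x, y, z in cm, then the turn, a rotation vector about the tool's x, y, z in rad, then the gripper command: -1 is fully open, 1 is shut, values between are in proportion. In form: [dx, dy, dz, ax, ay, az, jaw, dx, dy, dz, ax, ay, az, jaw, ...]. A call has 1 to 8 rows; each row is the pose to reach, as a shift and turn from the pose commanded when the call began, along the tool's axes at that moment; what a row does not reach only later rows make up. A row lasts 1/12 s, in which the tool goes at most 41.7 mm and 7.16 degrees, less where a joint would pass 70% of its speed; a pose out of reach is approached as far as the arm can. A call with a gripper value outside its range is refused whole. The fingers move at their own pace and stop on an object; "grip_force" is the grip in N (left out, the last holds). Time passes only in rows, so rows that repeat a pose let the fingers close. It gives the time, the measured TCP pose, the force, the opening and the grip force at its end, in the units of the state.
- manip.read_state(): the state, without advancing time (a new reading comes with each control period).
- manip.get_image(name): name is "scene" or "top" or "wrist"; returns a dict with "pixels" (400x640x3 uint8, blue, green, red), "range_z" (400x640 float32, mm along the optical axis (not along the pixel's ray), 0 where there is no reading), "intrinsics" (3x3 intrinsics, pixels), "extrinsics" (4x4, takes a point from camera to world coordinates); the wrist camera has in their place "T_tool_cam" (4x4, takes a point from camera to tool coordinates, whose origin is the TCP and whose axes are the flange's). Camera axes: x right, y down, z forward; pixel columns grow to the right and rows downward; lengths in mm; the calibration is good to about 2 mm. The wrist camera is an equidistant fisheye: a pixel r from the principal point sees the ray r / f radians off the axis. A picture is of the moment at which its call begins: read the wrist's pose just before it.
- manip.sign_off(): hands the job in; it is judged then, once.
The state is a dict: "t": time; "joints": joint angles; "joint_vel": joint speeds; "effort": joint torques, N m; "eef_pos": TCP position; "tcp_rot": TCP orientation; "force": force on the tool from outside, world axes, zero at the start; "ft_torque": the same for the moment, N m; "width": finger opening in mm; "grip_force": force on a finger pad.
Only numpy, scipy, OpenCV 4.12 (cv2) and the standard library are available. Lean on these libraries where they do the work, as an engineer would, in place of code of your own. Each camera call takes 0.05 s, during which the arm holds its last target. There are 200 camera calls.

## Working session

There is one attempt and no reset: what is moved stays moved. The work goes in short steps, Python scripts to look and compute and a tool call to move; the robot and the scene stay as the last step left them, time stands still between calls to the robot, and variables do not carry over. Pictures are saved under pics/ and viewed, at most 10 in all, crops included, and the job is handed in when it is done.

Besides the shell and the picture viewer there is one more tool, called after "Call:" in YAML: its name, and indented under it one key for each argument. jog_arm: Moves the arm, as the interface text tells. Its arguments: {"type":"object","properties":{"motion":{"type":"array"},"grip_force":{"type":"number"}},"required":["motion"]}

```bash
mkdir -p pics; cat > h.py <<'E'
import numpy as np, cv2
from workcell import manip
def grab(n,save=None):
    d=manip.get_image(n)
    if save: cv2.imwrite('pics/'+save+'.png',d['pixels'])
    np.savez('last_'+n+'.npz',**{k:v for k,v in d.items()})
    return d
def cloud(d):
    K=np.array(d['intrinsics']);T=np.array(d['extrinsics']);z=d['range_z']
    v,u=np.mgrid[:400,:640]
    P=np.stack([(u-K[0,2])/K[0,0]*z,(v-K[1,2])/K[1,1]*z,z],-1)@T[:3,:3].T+T[:3,3]
    P[z<=0]=np.nan
    return P
E
python3 - <<'E'
from h import *
print(manip.read_state())
a=grab('top','top');b=grab('scene','scene')
for d in(a,b): print(np.array(d['extrinsics']).round(2),d['intrinsics'])
cv2.imwrite('pics/both.png',np.vstack([a['pixels'],b['pixels']])[:, :])
E
```

```text
{'t': 0.0, 'joints': array([ 1.00550913e+00,  2.07413980e-01,  1.54293579e+00, -4.27726249e-05,
        1.39349217e+00, -1.50489372e-01]), 'joint_vel': array([-0.00071216,  0.00038816,  0.00019788,  0.0005902 , -0.00030571,
       -0.00137964]), 'effort': array([-1.12782142e-03, -3.70878303e+01, -2.81419158e+01,  6.97721634e-02,
        3.61238199e-02, -1.81843302e-04]), 'eef_pos': array([231.33078617, 525.57769787, 221.30280483]), 'tcp_rot': array([-3.13936248e+00, -2.95608029e-04,  2.72680209e+00]), 'force': array([-0.04624721, -0.26954671,  0.90493097]), 'ft_torque': array([ 0.01567923,  0.00153444, -0.01876416]), 'grip_force': 0.0, 'width': 94.12352371224722}
[[-1.8000e-01 -9.6000e-01  2.1000e-01  3.6801e+02]
 [-9.8000e-01  1.8000e-01 -4.0000e-02 -7.7900e+00]
 [-0.0000e+00 -2.2000e-01 -9.8000e-01  8.7869e+02]
 [ 0.0000e+00  0.0000e+00  0.0000e+00  1.0000e+00]] [[439.97307663   0.         322.93322534]
 [  0.         439.97307663 197.40551637]
 [  0.           0.           1.        ]]
[[ 7.3000e-01  5.3000e-01 -4.3000e-01  8.8710e+02]
 [ 6.9000e-01 -5.5000e-01  4.7000e-01 -3.9256e+02]
 [ 1.0000e-02 -6.4000e-01 -7.7000e-01  7.5142e+02]
 [ 0.0000e+00  0.0000e+00  0.0000e+00  1.0000e+00]] [[362.71133841   0.         319.57458016]
 [  0.         362.71133841 199.79693907]
 [  0.           0.           1.        ]]
```

View pics/top.png

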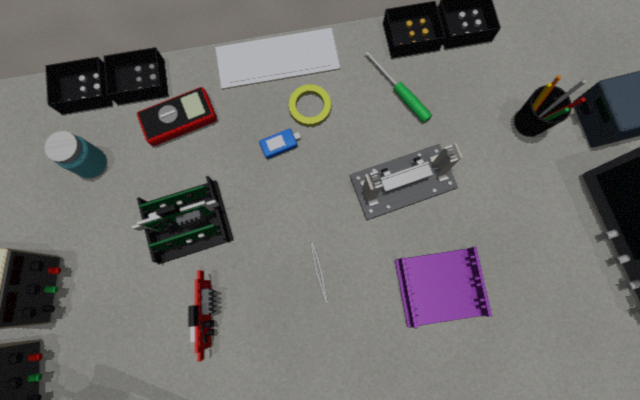

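View pics/scene.png

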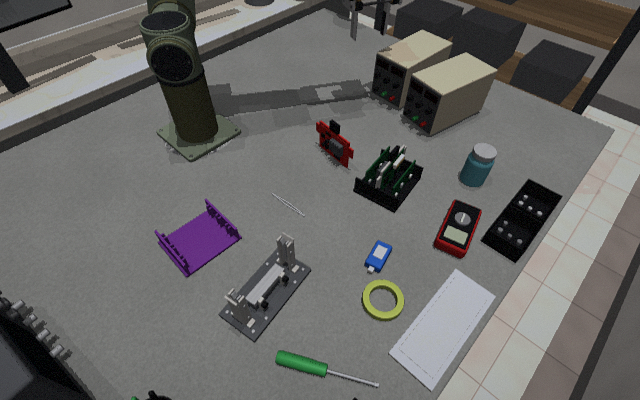

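The top view shows the rack at about (185,220) with the eared module in it, the bracket at (403,182), the purple look-alike rack at (443,287) and the red look-alike module at (202,315). I'll measure the rack and bracket next.

```bash
python3 - <<'E'
from h import *
d=dict(np.load('last_top.npz'));P=cloud(d)
def box(m,lab):
    pts=P[m][:, :2].astype(np.float32); r=cv2.minAreaRect(pts); print(lab,len(pts),'c',np.round(r[0],1),'size',np.round(r[1],1),'ang',round(r[2],2), 'z',np.nanpercentile(P[m][:,2],[5,50,95]).round(1))
v,u=np.mgrid[:400,:640]
R=(u>125)&(u<240)&(v>165)&(v<270)
box(R&(P[...,2]>5)&(P[...,2]<60),'rack low')
for lo,hi in((40,52),(60,85),(85,105),(105,140)):
    m=R&(P[...,2]>lo)&(P[...,2]<hi)
    if m.sum()>5: box(m,(lo,hi)); 
B=(u>340)&(u<470)&(v>135)&(v<225)
box(B&(P[...,2]>4)&(P[...,2]<16),'base')
box(B&(P[...,2]>95)&(P[...,2]<125),'rails')
s=dict(np.load('last_scene.npz'));Q=cloud(s);P0=P
P=Q
d2=lambda c,r:np.hypot(Q[...,0]-c[0],Q[...,1]-c[1])<r
for lo,hi in((40,52),(60,80),(85,105),(105,140)):
    m=d2(P0[R&(P0[...,2]>5)].mean(0),110)&(Q[...,2]>lo)&(Q[...,2]<hi)
    if m.sum()>5: box(m,('sc rack',lo,hi))
c=P0[B&(P0[...,2]>4)].mean(0)
m=d2(c,130)
box(m&(Q[...,2]>4)&(Q[...,2]<16),'sc base'); box(m&(Q[...,2]>95)&(Q[...,2]<125),'sc rails')
a=d['pixels'][160:270,120:250];b=d['pixels'][130:240,340:470]
e=s['pixels'][135:225,340:440];f=s['pixels'][225:345,215:315]
cv2.imwrite('pics/crop.png',np.vstack([np.hstack([cv2.resize(x,(390,290),interpolation=cv2.INTER_CUBIC) for x in y]) for y in((a,b),(e,f))]))
E
```

```text
rack low 3559 c [559.6 229.8] size [177.3 162.6] ang 6.07 z [ 6.4 18.6 54.3]
(40, 52) 871 c [560.  236.8] size [129.3 145.2] ang 7.67 z [41.1 46.8 50.8]
(60, 85) 1095 c [557.9 235.8] size [ 89.8 155.3] ang 7.9 z [61.6 72.3 83.3]
(85, 105) 442 c [558.1 236.4] size [ 26.4 153.8] ang 0.78 z [ 85.9  95.2 104. ]
(105, 140) 220 c [559.8 235.1] size [ 10.8 119.5] ang 9.49 z [106.4 130.7 134.3]
base 3163 c [ 569.1 -222.1] size [265.4 174.2] ang 81.74 z [ 7.1 10.  13.2]
rails 444 c [ 561.4 -208.3] size [ 30.3 177.9] ang 9.08 z [ 98.4 112.2 116.7]
('sc rack', 40, 52) 435 c [533.9 231. ] size [181.1 148.4] ang 8.02 z [41.  46.4 50.7]
('sc rack', 60, 80) 364 c [547.8 238.7] size [148.3 161.8] ang 65.93 z [61.4 70.6 79.2]
('sc rack', 85, 105) 222 c [561.1 233.3] size [153.  28.] ang 89.29 z [ 85.9  92.8 104.3]
('sc rack', 105, 140) 99 c [561.2 225.8] size [10.8 56.7] ang 9.82 z [108.4 127.6 134.9]
sc base 2523 c [ 554.6 -217.7] size [227.9 238.2] ang 15.4 z [ 7.8 10.8 13.3]
sc rails 423 c [ 561.2 -209.3] size [ 31.6 178.4] ang 8.88 z [ 97.4 111.6 116.9]
```

View pics/crop.png

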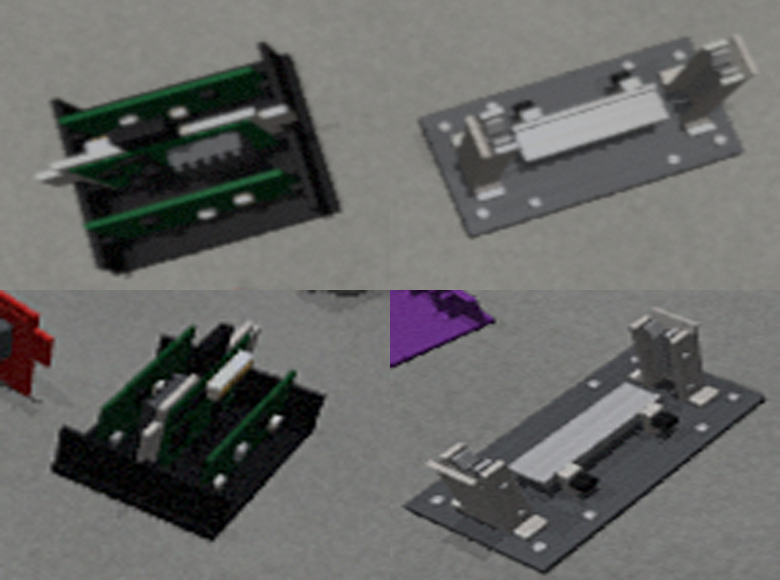

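```bash
cat >> h.py <<'E'
from scipy.spatial.transform import Rotation as Rn
def plan(p,yaw):
    s=manip.read_state();R=Rn.from_euler('xyz',s['tcp_rot'])
    G=Rn.from_euler('xyz',[np.pi,0,yaw])
    print('t',s['t'],'pos',s['eef_pos'].round(1),'rpy',s['tcp_rot'].round(4),'F',s['force'].round(1),'j',s['joints'].round(2))
    print('shift cm',(R.inv().apply(np.array(p)-s['eef_pos'])/10).round(2),'rv',(R.inv()*G).as_rotvec().round(3))
E
python3 - <<'E'
from h import *
plan([560,236,260],np.pi/2+0.145)
for n in('top','scene'):
    d=dict(np.load(f'last_{n}.npz'));P=cloud(d);a=0.157
    c=np.array([561.3,-208.8]);q=P[...,:2]-c
    X=q@[np.cos(a),np.sin(a)];Y=q@[-np.sin(a),np.cos(a)]
    m=(abs(X)<9)&(abs(Y)<40)
    print(n,'bar z',np.nanpercentile(P[m][:,2],[5,50,95]).round(1))
E
```

```text
t 0.1 pos [231.4 525.7 221.4] rpy [-3.1396e+00 -3.0000e-04  2.7268e+00] F [-0.4 -0.1 -0.8] j [ 1.01  0.21  1.54  0.    1.39 -0.15]
shift cm [-41.75 -13.27  -3.85] rv [-2.000e-03  1.000e-03  1.011e+00]
top bar z [38.6 42.5 45. ]
scene bar z [10.4 42.8 45.2]
```

Call:
jog_arm:
  motion: [-41.8,-13.3,-3.9,0,0,1.01,-1,-41.8,-13.3,-3.9,0,0,1.01,-1,-41.8,-13.3,-3.9,0,0,1.01,-1,-41.8,-13.3,-3.9,0,0,1.01,-1,-41.8,-13.3,-3.9,0,0,1.01,-1,-41.8,-13.3,-3.9,0,0,1.01,-1,-41.8,-13.3,-3.9,0,0,1.01,-1,-41.8,-13.3,-3.9,0,0,1.01,-1]

```text
t: 0.77
eef_pos: [481.6, 304.9, 251.7]
tcp_rot: [-3.141, 0.0, 1.721]
force: [-0.7, 0.7, -0.1]
width: 94.2
grip_force: 0.0
```

```bash
python3 - <<'E'
from h import *
plan([560,236,260],np.pi/2+0.145)
E
```

```text
t 0.7667 pos [481.6 304.9 251.7] rpy [-3.1407e+00  1.0000e-04  1.7206e+00] F [-0.7  0.7 -0.1] j [0.41 0.18 1.52 0.   1.45 0.26]
shift cm [-7.98  6.72 -0.84] rv [-0.001  0.     0.005]
```

Call:
jog_arm:
  motion: [-8,6.7,-0.8,0,0,0,-1,-8,6.7,-0.8,0,0,0,-1,-8,6.7,-0.8,0,0,0,-1,-8,6.7,-0.8,0,0,0,-1,-8,6.7,-0.8,0,0,0,-1]

```text
t: 1.18
eef_pos: [559.6, 237.0, 259.1]
tcp_rot: [-3.14, -0.0, 1.724]
force: [-0.6, 0.6, -0.0]
width: 94.1
grip_force: 0.0
```

```bash
python3 - <<'E'
from h import *
plan([560,236,260],np.pi/2+0.145)
w=manip.get_image('wrist');np.savez('w1.npz',**w)
print(w.keys());print(np.array(w['intrinsics']).round(1),np.array(w['T_tool_cam']).round(3))
cv2.imwrite('pics/w1.png',w['pixels'])
E
```

```text
t 1.1833 pos [559.6 237.  259.1] rpy [-3.1398e+00 -4.0000e-04  1.7243e+00] F [-0.6  0.6 -0. ] j [0.26 0.25 1.41 0.   1.48 0.1 ]
shift cm [-0.11  0.03 -0.09] rv [-0.002 -0.     0.009]
dict_keys(['pixels', 'range_z', 'intrinsics', 'T_tool_cam'])
[[309.7   0.  315.5]
 [  0.  309.7 203.4]
 [  0.    0.    1. ]] [[-1.00000e-03 -9.68000e-01 -2.50000e-01  7.19490e+01]
 [ 1.00000e+00 -1.00000e-03 -0.00000e+00 -2.16000e-01]
 [ 0.00000e+00 -2.50000e-01  9.68000e-01 -1.62162e+02]
 [ 0.00000e+00  0.00000e+00  0.00000e+00  1.00000e+00]]
```

View pics/w1.png

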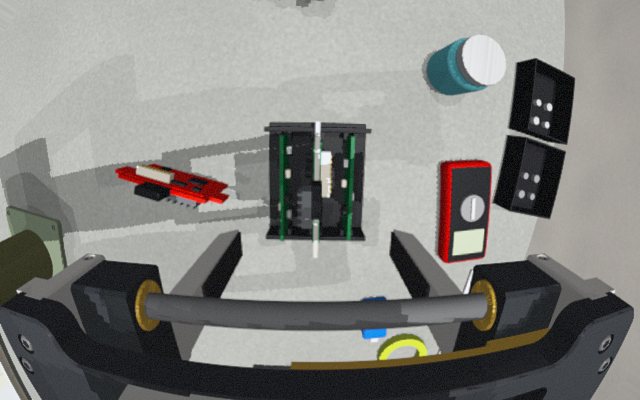

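The wrist view looks straight down on the rack: the module runs vertically at column ~317, with its ear tips at (317,125) and (316,255) and plain boards either side.

```bash
cat >> h.py <<'E'
def wcloud(w,pos,rpy):
    K=np.array(w['intrinsics']);T=np.array(w['T_tool_cam']);z=w['range_z'].astype(float)
    v,u=np.mgrid[:400,:640]; a=(u-K[0,2])/K[0,0];b=(v-K[1,2])/K[1,1];r=np.hypot(a,b)+1e-9
    t=np.tan(np.minimum(r,1.5))/r
    P=np.stack([a*t*z,b*t*z,z],-1)@T[:3,:3].T+T[:3,3]
    P=Rn.from_euler('xyz',rpy).apply(P.reshape(-1,3)).reshape(P.shape)+pos
    P[z<=0]=np.nan
    return P
def rect(P,m,lab):
    r=cv2.minAreaRect(P[m][:,:2].astype(np.float32))
    b=cv2.boxPoints(r); print(lab,m.sum(),'c',np.round(r[0],1),'size',np.round(r[1],1),'ang',round(r[2],2),'z',np.percentile(P[m][:,2],[5,50,95]).round(1))
E
python3 - <<'E'
from h import *
w=dict(np.load('w1.npz'))
P=wcloud(w,[559.6,237,259.1],[-3.1398,-.0004,1.7243])
near=(np.hypot(P[...,0]-560,P[...,1]-236)<100)
Z=P[...,2]
rect(P,near&(Z>122)&(Z<145),'pull')
for lo,hi in((82,95),(97,110),(66,82),(40,52)): rect(P,near&(Z>lo)&(Z<hi),(lo,hi))
br=w['pixels'].min(-1)>120
m=near&br&(Z>75)&(Z<100); rect(P,m,'ears+')
a=.145;q=P[...,:2]-[560,236];Y=q@[-np.sin(a),np.cos(a)];X=q@[np.cos(a),np.sin(a)]
for s in(1,-1):
    k=near&br&(Z>60)&(s*Y>62)&(abs(X)<15); rect(P,k,('ear',s)); print('ext Y',np.percentile(s*Y[k],[1,50,99]).round(1),'X',np.median(X[k]).round(2))
E
```

```text
pull 390 c [559.8 235.7] size [ 9.8 34.4] ang 8.55 z [131.3 132.9 134.1]
(82, 95) 813 c [558.5 235.7] size [151.8  33.6] ang 87.02 z [82.2 85.9 88.5]
(97, 110) 363 c [560.2 235.4] size [  9.3 122.8] ang 8.41 z [101.5 103.  104.3]
(66, 82) 1221 c [560.  235.5] size [ 85.  124.6] ang 7.93 z [68.6 76.7 81.7]
(40, 52) 1619 c [560.4 235.1] size [129.9 144.9] ang 7.53 z [42.3 47.4 49.5]
ears+ 581 c [559.7 235.8] size [149.   44.3] ang 81.95 z [83.9 86.2 95.7]
('ear', 1) 67 c [551.2 304.8] size [ 4.3 14. ] ang 8.74 z [86.5 87.9 89. ]
ext Y [62.4 69.9 76.4] X 1.24
('ear', -1) 22 c [569.1 166.9] size [ 2.4 15.3] ang 8.63 z [87.  87.9 88.7]
ext Y [63.5 72.9 77.2] X -0.95
```

Call:
jog_arm:
  motion: [-0.13,0,4,0,0,0.01,-1,-0.13,0,8,0,0,0.01,-1,-0.13,0,11,0,0,0.01,-1,-0.13,0,12.5,0,0,0.01,-1,-0.13,0,13.4,0,0,0.01,-1,-0.13,0,13.4,0,0,0.01,-1,-0.13,0,13.4,0,0,0.01,-1]
  grip_force: 50

```text
t: 1.82
eef_pos: [559.1, 237.8, 126.5]
tcp_rot: [3.141, -0.0, 1.718]
force: [-0.5, 0.1, -0.4]
width: 93.9
grip_force: 0.0
```

Call:
jog_arm:
  motion: [-0.15,0.05,0.1,0,0,0,0.3,-0.15,0.05,0.1,0,0,0,0.5,-0.15,0.05,0.1,0,0,0,0.7,-0.15,0.05,0.1,0,0,0,0.85,-0.15,0.05,0.1,0,0,0,1,-0.15,0.05,0.1,0,0,0,1,-0.15,0.05,0.1,0,0,0,1,-0.15,0.05,0.1,0,0,0,1]

```text
t: 2.48
eef_pos: [560.3, 235.2, 125.0]
tcp_rot: [-3.142, -0.0, 1.717]
force: [0.9, 1.5, -0.5]
width: 44.1
grip_force: 0.0
```

```bash
python3 - <<'E'
from h import *
plan([559.8,235.7,125],np.pi/2+0.143);s=manip.read_state();print(s['width'],s['grip_force'])
E
```

```text
t 2.4833 pos [560.3 235.2 125. ] rpy [-3.1416 -0.      1.7167] F [ 0.9  1.5 -0.5] j [0.26 0.37 1.55 0.   1.23 0.11]
shift cm [ 0.05 -0.04 -0.  ] rv [-0.    -0.     0.003]
44.083454145336965 0.0
```

Call:
jog_arm:
  motion: [0,0,0,0,0,0,1,0,0,0,0,0,0,1,0,0,0,0,0,0,1,0,0,0,0,0,0,1,0,0,0,0,0,0,1,0,0,0,0,0,0,1,0,0,0,0,0,0,1,0,0,0,0,0,0,1]

```text
t: 3.15
eef_pos: [560.2, 235.3, 124.9]
tcp_rot: [-3.142, 0.0, 1.717]
force: [-0.1, 0.1, -0.4]
width: 9.3
grip_force: 50.0
```

Call:
jog_arm:
  motion: [0,0,-0.5,0,0,0,1,0,0,-1.5,0,0,0,1,0,0,-3,0,0,0,1,0,0,-5.5,0,0,0,1,0,0,-8.5,0,0,0,1,0,0,-12,0,0,0,1,0,0,-15.5,0,0,0,1,0,0,-17.5,0,0,0,1]

```text
t: 3.82
eef_pos: [561.3, 235.7, 305.6]
tcp_rot: [3.136, -0.001, 1.717]
force: [0.9, 0.3, -2.0]
width: 9.4
grip_force: 50.0
```

```bash
python3 - <<'E'
from h import *
plan([560,-100,300],np.pi/2+0.155);s=manip.read_state();print(s['width'],s['grip_force'])
E
```

```text
t 3.8167 pos [561.3 235.7 305.6] rpy [ 3.1355e+00 -8.0000e-04  1.7170e+00] F [ 0.9  0.3 -2. ] j [0.26 0.22 1.35 0.   1.56 0.11]
shift cm [-33.19  -5.02   0.5 ] rv [ 0.006 -0.001 -0.009]
9.359764717823825 49.99288558959961
```

Call:
jog_arm:
  motion: [-33.2,-5,0,0,0,-0.01,1,-33.2,-5,0,0,0,-0.01,1,-33.2,-5,0,0,0,-0.01,1,-33.2,-5,0,0,0,-0.01,1,-33.2,-5,0,0,0,-0.01,1,-33.2,-5,0,0,0,-0.01,1,-33.2,-5,0,0,0,-0.01,1,-33.2,-5,0,0,0,-0.01,1]

```text
t: 4.48
eef_pos: [558.3, -99.8, 300.7]
tcp_rot: [3.142, -0.0, 1.727]
force: [1.0, -0.5, -2.7]
width: 9.6
grip_force: 50.0
```

```bash
python3 - <<'E'
from h import *
plan([565,-340,305],np.pi/2+0.155)
d=dict(np.load('last_top.npz'));P=cloud(d);v,u=np.mgrid[:400,:640]
m=(u>510)&(u<590)&(v>75)&(v<140);print('cup',np.nanmedian(P[m],0),np.nanmax(P[m],0),np.nanmin(P[m],0))
E
```

```text
t 4.4833 pos [558.3 -99.8 300.7] rpy [ 3.1416e+00 -2.0000e-04  1.7270e+00] F [ 1.  -0.5 -2.7] j [-0.33  0.14  1.46  0.    1.54 -0.49]
shift cm [-23.84  -3.07  -0.44] rv [ 0.    -0.     0.001]
cup [ 642.49138492 -520.87863521   13.10435873] [ 750.41814062 -453.27348059  162.85826153] [ 577.13275017 -659.77131655   -5.00034577]
```

Call:
jog_arm:
  motion: [-23.8,-3,0,0,0,0,1,-23.8,-3,0,0,0,0,1,-23.8,-3,0,0,0,0,1,-23.8,-3,0,0,0,0,1,-23.8,-3,0,0,0,0,1,-23.8,-3,0,0,0,0,1,-23.8,-3,0,0,0,0,1,-23.8,-3,0,0,0,0,1]

```text
t: 5.15
eef_pos: [565.5, -339.4, 299.5]
tcp_rot: [-3.141, -0.002, 1.724]
force: [0.2, -0.5, -2.0]
width: 9.3
grip_force: 50.0
```

```bash
python3 - <<'E'
from h import *
plan([565,-340,305],np.pi/2+0.155)
s=manip.read_state()
w=manip.get_image('wrist');np.savez('w2.npz',pos=s['eef_pos'],rpy=s['tcp_rot'],**w)
cv2.imwrite('pics/w2.png',w['pixels'])
P=wcloud(w,s['eef_pos'],s['tcp_rot']);Z=P[...,2]
a=.157;q=P[...,:2]-[561.3,-208.8];Y=q@[-np.sin(a),np.cos(a)];X=q@[np.cos(a),np.sin(a)]
n=(abs(X)<40)&(abs(Y)<110)
for lo,hi in((95,125),(110,120)): rect(P,n&(Z>lo)&(Z<hi),(lo,hi))
for s in(1,-1): rect(P,n&(Z>100)&(Z<125)&(s*Y>50),('rail',s))
rect(P,n&(Z>36)&(Z<48)&(abs(Y)<55),'bar'); rect(P,(abs(X)<80)&(abs(Y)<130)&(Z>6)&(Z<15),'base')
E
```

```text
t 5.15 pos [ 565.5 -339.4  299.5] rpy [-3.1406e+00 -1.7000e-03  1.7235e+00] F [ 0.2 -0.5 -2. ] j [-0.67  0.34  1.21  0.    1.59 -0.82]
shift cm [-0.05 -0.06 -0.55] rv [-0.001 -0.002 -0.002]
(95, 125) 882 c [ 562.1 -209.4] size [ 29.8 176.4] ang 8.91 z [101.2 113.  116.2]
(110, 120) 604 c [ 562.1 -209.4] size [ 29.8 176.4] ang 8.91 z [110.9 114.  116.4]
('rail', 1) 470 c [ 550.3 -133.9] size [29.8 23.6] ang 8.91 z [102.9 113.  116.1]
('rail', -1) 381 c [ 575.5 -285.7] size [27.  21.5] ang 9.14 z [104.4 113.4 116.4]
bar 1697 c [ 570.6 -207.7] size [ 44.9 100.3] ang 8.97 z [40.2 42.3 46.9]
base 5939 c [ 561.4 -208.9] size [100.9 199.3] ang 8.84 z [ 8.4  9.9 11.7]
```

View pics/w2.png

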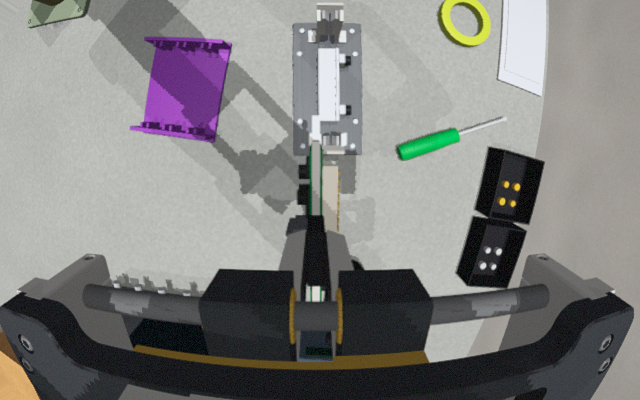

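The bracket's base measures 100.9×199.3 mm centred at (561.4,-208.9), yaw 8.9°. In the picture the rails are at (331,15) and (333,145), and the in-hand module's ear is at (316,125). Next I'll check the module's pose in the hand from this same picture.

```bash
python3 - <<'E'
from h import *
w=dict(np.load('w2.npz'))
P=wcloud(w,[0,0,0],[0,0,0])  # tool frame
br=w['pixels'].min(-1)>110
for lo,hi in((15,30),(30,45),(45,60),):
    m=(abs(P[...,1])<25)&(P[...,0]>40)&(P[...,0]<100)&(P[...,2]>lo)&(P[...,2]<hi)
    if m.sum()>5: rect(P,m,('tool',lo,hi)); print(np.percentile(P[m][:,0],[1,99]).round(1))
m=(abs(P[...,1])<8)&(P[...,0]>63)&(P[...,0]<95)&(P[...,2]>25)&(P[...,2]<75)
for x0 in range(63,82,2):
    k=m&(P[...,0]>x0)&(P[...,0]<x0+2)
    if k.sum(): print(x0,k.sum(),P[k][:,1].mean().round(2),np.percentile(P[k][:,2],[5,50]).round(1))
plan([561.7,-209.5,300],np.pi/2+0.1553)
E
```

```text
('tool', 15, 30) 403 c [51.1 -0.3] size [22.2  6.9] ang 0.11 z [20.9 22.2 29.4]
[40.2 62.2]
('tool', 30, 45) 370 c [59.2  5.6] size [19.2 39.2] ang 87.25 z [35.8 37.5 41.8]
[40.  78.4]
('tool', 45, 60) 90 c [48.8  3.6] size [22. 16.] ang 86.74 z [48.6 53.5 55.5]
[40.4 56.4]
63 26 -0.25 [35.5 37. ]
65 24 -0.25 [35.5 36.4]
67 24 -0.25 [36.3 37. ]
69 24 -0.25 [35.8 36.7]
71 24 -0.25 [36.  36.9]
73 24 -0.24 [36.4 37. ]
75 24 -0.24 [35.6 36.8]
77 24 -0.24 [36.  36.9]
t 5.2 pos [ 565.9 -337.9  299.7] rpy [-3.1410e+00 -1.9000e-03  1.7256e+00] F [ 0.2  0.1 -1.6] j [-0.67  0.34  1.21  0.    1.59 -0.82]
shift cm [ 1.275e+01  1.560e+00 -1.000e-02] rv [-0.001 -0.002 -0.001]
```

Call:
jog_arm:
  motion: [4,0.5,0,0,0,0,1,8,1,0,0,0,0,1,11,1.4,0,0,0,0,1,12.75,1.55,0,0,0,0,1,12.75,1.55,1,0,0,0,1,12.75,1.55,3,0,0,0,1,12.75,1.55,5,0,0,0,1,12.75,1.55,5.5,0,0,0,1]

```text
t: 5.87
eef_pos: [559.9, -208.3, 241.0]
tcp_rot: [-3.136, -0.003, 1.728]
force: [-0.6, -0.2, -3.5]
width: 9.8
grip_force: 50.0
```

```bash
python3 - <<'E'
from h import *
plan([561.7,-209.5,195],np.pi/2+0.1553)
E
```

```text
t 5.8667 pos [ 559.9 -208.3  241. ] rpy [-3.136  -0.0033  1.7277] F [-0.6 -0.2 -3.5] j [-0.5   0.24  1.46 -0.    1.45 -0.66]
shift cm [-0.16  0.19  4.6 ] rv [-0.006 -0.003  0.002]
```

Call:
jog_arm:
  motion: [-0.1,0.1,1.5,0,0,0,1,-0.1,0.1,3,0,0,0,1,-0.1,0.1,4,0,0,0,1,-0.1,0.1,4.6,0,0,0,1,-0.1,0.1,4.6,0,0,0,1,-0.1,0.1,4.6,0,0,0,1,-0.1,0.1,4.6,0,0,0,1,-0.1,0.1,4.6,0,0,0,1]

```text
t: 6.53
eef_pos: [563.8, -210.7, 200.3]
tcp_rot: [3.14, 0.001, 1.727]
force: [0.3, -0.7, -2.6]
width: 9.8
grip_force: 50.0
```

```bash
python3 - <<'E'
from h import *
plan([561.7,-209.5,195],np.pi/2+0.1553)
s=manip.read_state()
w=manip.get_image('wrist');np.savez('w3.npz',pos=s['eef_pos'],rpy=s['tcp_rot'],**w)
c=grab('scene')
plan([561.7,-209.5,195],np.pi/2+0.1553)
a=cv2.resize(w['pixels'][60:260,240:400],(480,600),interpolation=cv2.INTER_CUBIC)
b=cv2.resize(c['pixels'][200:350,210:320],(320,600)[:2],interpolation=cv2.INTER_CUBIC)
cv2.imwrite('pics/w3.png',np.hstack([a,b]))
E
```

```text
t 6.5333 pos [ 563.8 -210.7  200.3] rpy [3.1398e+00 1.5000e-03 1.7268e+00] F [ 0.3 -0.7 -2.6] j [-0.5   0.28  1.5  -0.    1.36 -0.66]
shift cm [ 0.16 -0.19  0.53] rv [0.002 0.001 0.001]
t 6.6333 pos [ 563.6 -210.6  200. ] rpy [3.1402e+00 1.2000e-03 1.7268e+00] F [-0.5 -0.5 -2.7] j [-0.5   0.28  1.5  -0.    1.36 -0.66]
shift cm [ 0.14 -0.17  0.5 ] rv [0.001 0.001 0.001]
```

View pics/w3.png

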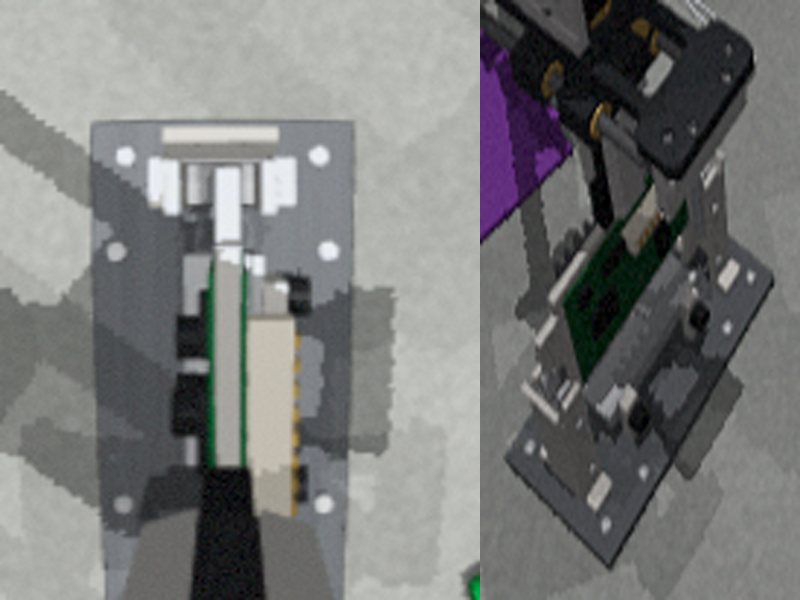

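The left half shows the +y ear at column ~228 and the slot's middle at ~222, so the module is about 1.7 mm too far in x, which agrees with the state reading. I'll correct that and settle.

Call:
jog_arm:
  motion: [0.14,-0.17,0.3,0,0,0,1,0.14,-0.17,0.5,0,0,0,1,0.14,-0.17,0.5,0,0,0,1,0.14,-0.17,0.5,0,0,0,1,0.14,-0.17,0.5,0,0,0,1,0.14,-0.17,0.5,0,0,0,1]

```text
t: 7.13
eef_pos: [561.3, -209.2, 194.0]
tcp_rot: [3.141, 0.0, 1.727]
force: [-0.4, -0.8, -2.3]
width: 9.8
grip_force: 50.0
```

```bash
python3 - <<'E'
from h import *
plan([561.7,-209.5,195],np.pi/2+0.1553)
s=manip.read_state()
w=manip.get_image('wrist')
P=wcloud(w,[0,0,0],[0,0,0]);Z=s['eef_pos'][2]-P[...,2]
t=lambda m:(m.sum(),P[m][:,:2].min(0).round(1),P[m][:,:2].max(0).round(1),P[m][:,:2].mean(0).round(2))
n=(abs(P[...,1])<30)
print('ear',t(n&(abs(P[...,1])<6)&(P[...,0]>64)&(P[...,0]<85)&(P[...,2]>30)&(P[...,2]<42)))
for s_ in(1,-1):
    m=n&(Z>108)&(Z<120)&(P[...,0]*s_>60)&(P[...,0]*s_<110)&(P[...,2]>60)
    if m.sum()>10: print('rail',s_,t(m)); rect(P,m,'r')
b=(abs(P[...,1])<70)&(abs(P[...,0])<130)&(Z>6)&(Z<14);rect(P,b,'base')
# row section across rail top near slot
for x0 in(70,73,76):
    m=n&(Z>100)&(Z<120)&(abs(P[...,0]-x0)<1.5); y=np.sort(P[m][:,1]); g=np.where(np.diff(y)>2)[0]; print(x0,len(y),y[[0,-1]].round(1),[(y[i].round(1),y[i+1].round(1)) for i in g])
E
```

```text
t 7.1333 pos [ 561.3 -209.2  194. ] rpy [3.1415e+00 1.0000e-04 1.7268e+00] F [-0.4 -0.8 -2.3] j [-0.5   0.28  1.51  0.    1.35 -0.66]
shift cm [-0.03  0.04 -0.1 ] rv [0.    0.    0.001]
ear (np.int64(175), array([64.2, -2.5]), array([77.8,  2. ]), array([71.05, -0.26]))
rail 1 (np.int64(765), array([ 65.8, -14.7]), array([88.6, 15.7]), array([78.87,  0.33]))
r 765 c [77.2  0.5] size [30.4 22.8] ang 90.0 z [77.4 79.8 84.4]
rail -1 (np.int64(75), array([-84. , -10.1]), array([-68.8,   9.3]), array([-76.99,   0.51]))
r 75 c [-77.6   0.5] size [14.9 19.2] ang 9.05 z [78.9 80.3 84.4]
base 7128 c [0.  0.3] size [101.4 199.5] ang 89.91 z [182.6 184.1 185.4]
70 108 [-14.6  15.6] [(np.float64(-10.7), np.float64(-8.5)), (np.float64(-3.8), np.float64(3.3)), (np.float64(8.7), np.float64(11.0))]
73 106 [-14.6  14.8] [(np.float64(-10.7), np.float64(-8.4)), (np.float64(-3.8), np.float64(3.3)), (np.float64(8.7), np.float64(11.0))]
76 91 [-14.6  14.9] [(np.float64(-10.7), np.float64(-8.4)), (np.float64(-3.8), np.float64(3.3)), (np.float64(8.6), np.float64(10.9))]
```

Call:
jog_arm:
  motion: [0,0.04,0.3,0,0,0,1,0,0.04,0.6,0,0,0,1,0,0.04,0.9,0,0,0,1,0,0.04,1.2,0,0,0,1,0,0.04,1.4,0,0,0,1,0,0.04,1.4,0,0,0,1,0,0.04,1.4,0,0,0,1,0,0.04,1.4,0,0,0,1]

```text
t: 7.85
eef_pos: [561.7, -209.2, 180.1]
tcp_rot: [3.141, 0.0, 1.727]
force: [-0.1, 0.3, -3.2]
width: 9.7
grip_force: 50.0
```

Still free of the clips. From here I go down slowly.

Call:
jog_arm:
  motion: [0,0,0.05,0,0,0,1,0,0,0.1,0,0,0,1,0,0,0.15,0,0,0,1,0,0,0.2,0,0,0,1,0,0,0.25,0,0,0,1,0,0,0.3,0,0,0,1,0,0,0.35,0,0,0,1,0,0,0.4,0,0,0,1]

```text
t: 8.52
eef_pos: [561.6, -209.1, 175.9]
tcp_rot: [-3.142, -0.0, 1.727]
force: [-0.3, 0.3, -1.4]
width: 9.6
grip_force: 50.0
```

Call:
jog_arm:
  motion: [0,0,0.05,0,0,0,1,0,0,0.1,0,0,0,1,0,0,0.15,0,0,0,1,0,0,0.2,0,0,0,1,0,0,0.25,0,0,0,1,0,0,0.3,0,0,0,1]

```text
t: 9.02
eef_pos: [562.0, -209.3, 174.1]
tcp_rot: [3.141, 0.001, 1.727]
force: [-1.0, -0.0, 3.5]
width: 9.8
grip_force: 50.0
```

Call:
jog_arm:
  motion: [0,0,0.05,0,0,0,1,0,0,0.1,0,0,0,1,0,0,0.15,0,0,0,1,0,0,0.2,0,0,0,1,0,0,0.25,0,0,0,1,0,0,0.3,0,0,0,1,0,0,0.3,0,0,0,1]

```text
t: 9.6
eef_pos: [562.4, -209.9, 172.7]
tcp_rot: [3.14, 0.002, 1.727]
force: [-2.7, 0.7, 9.5]
width: 9.5
grip_force: 50.0
```

Call:
jog_arm:
  motion: [0,0,0.05,0,0,0,1,0,0,0.1,0,0,0,1,0,0,0.15,0,0,0,1,0,0,0.2,0,0,0,1,0,0,0.2,0,0,0,1]

```text
t: 10.02
eef_pos: [562.3, -210.2, 170.0]
tcp_rot: [3.14, 0.003, 1.727]
force: [-1.3, -0.6, 3.1]
width: 9.6
grip_force: 50.0
```

```bash
python3 - <<'E'
from h import *
plan([561.7,-209.5,165],np.pi/2+0.1553);s=manip.read_state();print(s['width'],s['ft_torque'].round(2))
w=manip.get_image('wrist')
P=wcloud(w,[0,0,0],[0,0,0])
m=(abs(P[...,1])<6)&(P[...,0]>64)&(P[...,0]<82)&(P[...,2]>28)&(P[...,2]<45)
print(P[m].mean(0).round(2),np.percentile(P[m][:,2],[5,50,95]).round(1))
E
```

```text
t 10.0167 pos [ 562.3 -210.2  170. ] rpy [3.1399e+00 3.1000e-03 1.7269e+00] F [-1.3 -0.6  3.1] j [-0.5   0.3   1.53 -0.    1.3  -0.66]
shift cm [ 0.08 -0.05  0.5 ] rv [0.002 0.003 0.001]
9.611566131601071 [-0.35  0.29  0.05]
[71.26 -0.41 37.19] [36.1 37.2 38.3]
```

Call:
jog_arm:
  motion: [0.04,-0.03,0.05,0,0,0,1,0.04,-0.03,0.1,0,0,0,1,0.04,-0.03,0.15,0,0,0,1,0.04,-0.03,0.2,0,0,0,1,0.04,-0.03,0.25,0,0,0,1,0.04,-0.03,0.3,0,0,0,1,0.04,-0.03,0.35,0,0,0,1,0.04,-0.03,0.4,0,0,0,1]

```text
t: 10.73
eef_pos: [561.6, -208.6, 164.0]
tcp_rot: [3.141, -0.0, 1.727]
force: [1.4, -1.1, 3.9]
width: 9.2
grip_force: 50.0
```

Call:
jog_arm:
  motion: [0,0,0.03,0,0,0,1,0,0,0.06,0,0,0,1,0,0,0.09,0,0,0,1,0,0,0.12,0,0,0,1,0,0,0.15,0,0,0,1,0,0,0.18,0,0,0,1,0,0,0.21,0,0,0,1,0,0,0.24,0,0,0,1]

```text
t: 11.4
eef_pos: [561.4, -208.6, 161.6]
tcp_rot: [3.141, -0.0, 1.727]
force: [1.7, 1.4, 3.3]
width: 9.5
grip_force: 50.0
```

Call:
jog_arm:
  motion: [0,0,0.03,0,0,0,1,0,0,0.06,0,0,0,1,0,0,0.09,0,0,0,1,0,0,0.12,0,0,0,1]

```text
t: 11.73
eef_pos: [561.4, -208.7, 160.4]
tcp_rot: [3.141, 0.0, 1.727]
force: [2.3, 0.3, 4.3]
width: 9.9
grip_force: 50.0
```

Call:
jog_arm:
  motion: [0,0,0.02,0,0,0,1,0,0,0.04,0,0,0,1,0,0,0.06,0,0,0,1,0,0,0.08,0,0,0,1]

```text
t: 12.07
eef_pos: [561.3, -208.8, 159.6]
tcp_rot: [3.141, 0.0, 1.727]
force: [3.2, 0.5, 3.4]
width: 9.4
grip_force: 50.0
```

Call:
jog_arm:
  motion: [0,0,0.02,0,0,0,1,0,0,0.04,0,0,0,1,0,0,0.06,0,0,0,1,0,0,0.08,0,0,0,1]

```text
t: 12.4
eef_pos: [561.4, -208.8, 159.3]
tcp_rot: [3.141, 0.0, 1.727]
force: [2.6, 0.2, 5.8]
width: 9.4
grip_force: 50.0
```

Call:
jog_arm:
  motion: [0,0,0.02,0,0,0,1,0,0,0.04,0,0,0,1,0,0,0.06,0,0,0,1,0,0,0.06,0,0,0,1]

```text
t: 12.73
eef_pos: [561.5, -208.8, 159.3]
tcp_rot: [3.141, 0.0, 1.727]
force: [1.5, 1.6, 7.3]
width: 9.2
grip_force: 50.0
```

Call:
jog_arm:
  motion: [0,0,0.03,0,0,0,1,0,0,0.06,0,0,0,1,0,0,0.06,0,0,0,1]

```text
t: 12.98
eef_pos: [561.5, -208.9, 159.2]
tcp_rot: [3.141, 0.001, 1.727]
force: [1.3, 2.0, 10.1]
width: 9.5
grip_force: 50.0
```

```bash
python3 - <<'E'
from h import *
plan([561.7,-209.5,159.3],np.pi/2+0.1553)
w=manip.get_image('wrist')
P=wcloud(w,[0,0,0],[0,0,0])
m=(abs(P[...,1])<6)&(P[...,0]>64)&(P[...,0]<82)&(P[...,2]>28)&(P[...,2]<45)
print('ear top',np.percentile(P[m][:,2],[5,50,95]).round(1))
E
```

```text
t 12.9833 pos [ 561.5 -208.9  159.2] rpy [3.1409e+00 6.0000e-04 1.7269e+00] F [ 1.3  2.  10.1] j [-0.5   0.31  1.54 -0.    1.28 -0.66]
shift cm [-0.07  0.01 -0.01] rv [0.001 0.001 0.001]
ear top [35.7 36.9 38.1]
```

Height is fixed at 159.3 while the force climbs, so the bar is met (bottom edge at about 42.4 mm, matching the camera's 42.3). I'll ease off the push, then open.

Call:
jog_arm:
  motion: [0,0,-0.06,0,0,0,1,0,0,-0.12,0,0,0,1,0,0,-0.12,0,0,0,1,0,0,-0.12,0,0,0,0.5,0,0,-0.12,0,0,0,0,0,0,-0.12,0,0,0,0,0,0,-0.12,0,0,0,0,0,0,-0.12,0,0,0,0]

```text
t: 13.7
eef_pos: [560.2, -208.6, 157.7]
tcp_rot: [-3.139, -0.001, 1.727]
force: [0.1, -0.5, 0.1]
width: 39.5
grip_force: 0.0
```

Call:
jog_arm:
  motion: [0,0,0,0,0,0,0,0,0,0,0,0,0,0,0,0,0,0,0,0,0,0,0,0,0,0,0,0]

```text
t: 14.03
eef_pos: [561.2, -208.8, 158.8]
tcp_rot: [-3.142, 0.0, 1.727]
force: [0.1, 0.2, -0.3]
width: 47.0
grip_force: 0.0
```

Released cleanly. I'll lift straight up and check.

Call:
jog_arm:
  motion: [0,0,-0.5,0,0,0,0,0,0,-1.5,0,0,0,0,0,0,-3,0,0,0,0,0,0,-6,0,0,0,0,0,0,-9,0,0,0,0,0,0,-12,0,0,0,0,0,0,-12,0,0,0,0,0,0,-12,0,0,0,0]

```text
t: 14.7
eef_pos: [562.8, -209.6, 282.7]
tcp_rot: [3.136, 0.004, 1.727]
force: [0.2, -1.3, 0.2]
width: 47.1
grip_force: 0.0
```

```bash
python3 - <<'E'
from h import *
s=manip.read_state();print(s['t'],s['eef_pos'],s['force'])
w=manip.get_image('wrist');P=wcloud(w,s['eef_pos'],s['tcp_rot']);Z=P[...,2]
q=P[...,:2]-[561.7,-209.1];a=.1553;Y=q@[-np.sin(a),np.cos(a)];X=q@[np.cos(a),np.sin(a)]
n=(abs(X)<8)&(abs(Y)<90)
rect(P,n&(Z>155)&(Z<180)&(abs(Y)<25),'pull top (expect 167.4)')
m=n&(abs(X)<2)&(Z>130)&(Z<143)&(abs(Y)>25)&(abs(Y)<60)
for k in(1,-1):
    j=m&(Y*k>0); print('plate top',k,j.sum(),np.median(Z[j]).round(1) if j.any() else None)
c=grab('scene');g=grab('top');PS=cloud(c)
q=PS[...,:2]-[561.7,-209.1];Y=q@[-np.sin(a),np.cos(a)];X=q@[np.cos(a),np.sin(a)]
cv2.imwrite('pics/end.png',np.hstack([cv2.resize(c['pixels'][200:350,210:320],(320,440)),cv2.resize(g['pixels'][120:320,120:340],(480,440))]))
E
```

```text
14.7 [ 562.76270465 -209.56700862  282.654827  ] [ 0.22523907 -1.30662173  0.24239528]
pull top (expect 167.4) 411 c [ 561.5 -208.6] size [ 9.4 34.5] ang 8.77 z [164.6 167.1 168.3]
plate top 1 151 137.4
plate top -1 119 137.2
```

View pics/end.png

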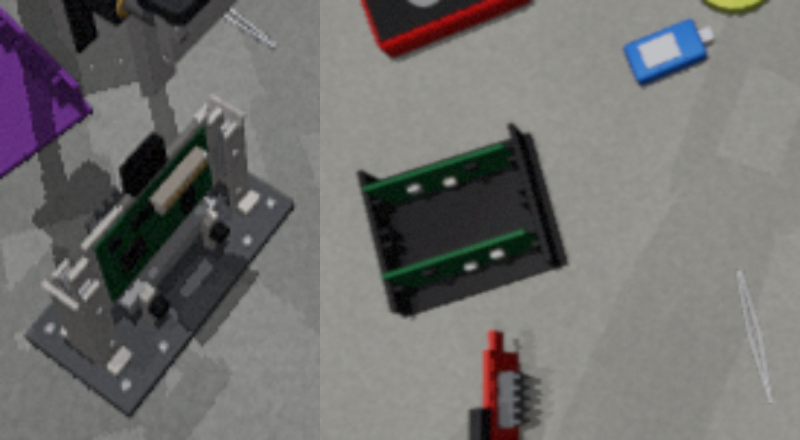

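The picture shows the module upright between both rails at (150,215). Its plate top reads 137.4 and 137.2 mm at the two ends, so it sits level on the bar. The two plain boards, battery and tweezers look undisturbed.

```bash
python3 -c "
from workcell import manip
print(manip.sign_off())"
```

```text
the job is handed in; nothing more can be done
None
```

The module is out of the rack and sits level on the stop bar, with its bottom edge about 42 mm above the bench; it met the bar at about 12 N total push, was let go, and the job was handed in at about 15 s.

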